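# Press the drill bushing into the doweling jig

### The job

Take the larger of the two headed drill bushings out of the wooden rack, start it in the bore of the doweling jig's adjustable carriage, and press the bushing in until its shoulder sits flush on the carriage face. A tight ring in the bore resists all the way down, so push firmly but never force it against the jig with more than 50 N. Leave it there, and leave the small bushing, the wax tin and the sanding block where they are.

Things in the scene. Friction and masses are not known exactly. Their poses are not given: they have to be found in the camera images.
- bushing: the larger brass headed bushing, loose, 0.08 to 0.17 kg. Origin on its axis at the shoulder (underside of the head), z toward the head. Round head 32 mm in diameter, 18 mm tall; stem below 20 mm in diameter, 22 mm long, its last 4 mm tapering to an 18 mm nose. It starts stem down in either hole of the rack, shoulder on the rack's top. Grasp it by the head
- small_bushing: the smaller brass bushing in the rack's other hole, to be left alone: head 24 mm in diameter and 18 mm tall, stem 13 mm in diameter and 22 mm long. Origin and axes as for the larger one
- rack: wooden block fixed to the bench, 130 x 50 x 30 mm (its x, y, z), with two loose vertical 24 mm holes at x = -38 mm and x = +38 mm. Origin at the centre of its underside on the bench
- jig: metal doweling jig fixed to the bench: aluminium channel 136 x 74 mm (x, y) holding a flat-topped steel carriage 92 x 48 mm. Origin at the centre of the channel's underside on the bench; x runs along the channel, z up. The rails beside the carriage end 40 mm up. A black clamp knob stands out to 53 mm on the -y side, 25 mm up
- jig_top (a point): point over the channel's centre, level with the carriage's top face (44 mm above the jig's origin, the jig's highest part). The carriage's one vertical bore, 21.4 mm wide, has its mouth in this face, on the channel's centre line but anywhere up to 14 mm to either side of this point along the jig's x; its place is not measured and must be felt or seen
- ring_level (a point): point 8 mm below jig_top, about the level of a tight steel ring in the bore (its top starts 6 to 10 mm below the face, not measured). The bushing drops in freely to the ring, then its nose must drive the ring down with about 14 N (more if the stem rubs sideways) all the way until the shoulder meets the face and resistance turns hard. The carriage is clamped: about 18 N along x shifts it, at most to 15.5 mm off the middle
- wax_tin: round tin of wax lying loose beyond the work, 67 mm in diameter and 36 mm tall, origin at the centre of its underside; leave alone
- sanding_block: cork sanding block lying loose beyond the work, 62 x 110 x 38 mm, origin at the centre of its underside; leave alone
Things that resemble listed ones, but are neither listed nor needed, are in the scene too. Leave any purple or white look-alike of the bushing alone.

How it is judged:
By the outcome, as a careful person would: the job done as asked, in the order asked, and still so for the second after the job is handed in, with the robot touching nothing.
It also fails if it takes over 69 s, if anything falls off the work surface, if the arm or the gripper's body presses on something with over 40 N, if the wrist force passes 120 N, or if a joint passes its speed limit or range.

### The arm

A 6-joint arm with a two-finger parallel gripper is mounted at the origin on a cart in front of the work surface, level with it; the furniture and walls round the work are solid. World frame = base frame: x ahead of the robot, y to its left, z up, the work surface at z = 0. Lengths are in mm, angles in rad, forces in N, time in s.
With the tool pointing down it reaches from about 325 to 775 mm from the base axis. Payload 5.5 kg.
Tool frame: the origin (TCP) lies at the very end of the fingers, on their centre line; the grasp point (between the pads) lies 19 mm behind it; z points along the fingers, x is the direction in which the jaws open and shut, and the axes are right-handed (so a half turn about z gives the same grasp; the last joint's range is limited). The gripper opens to 88 mm and grips with 3 to 60 N. Pads are 20 mm wide; open, the fingers measure 115 mm over their backs; the gripper's body (75 mm by 178 mm) begins 61 mm behind the grasp point.
Start: joints at [-1.239, 0.091, 1.231, -0, 1.82, -0.057], TCP at [227.448, -555.233, 222.631] pointing down, gripper open.
Joint ranges: [-2.87, 2.87], [-0.86, 2.18], [0.17, 2.46], [-1.51, 4.65], [0.06, 2.69], [-2.65, 2.65]. Speed limits (rad/s): [2.57, 2.57, 3.01, 3.14, 3.14, 3.14].

### API

Orientations are given as a unit quaternion [w, x, y, z].
In Python, from bench import robot gives the robot as it stands.
- The arm moves only by the tool jog_arm, never from a script. Its argument "plan" is a list of rows, each a list of 3 entries, a list of its own where there are three numbers: the shift along the tool's x, y, z in m, then the turn, a rotation vector about the tool's x, y, z in rad, then the finger opening in m, from 0 to 0.0878. A call has 1 to 10 rows; each row is the pose to reach, as a shift and turn from the pose commanded when the call began, along the tool's axes at that moment; what a row does not reach only later rows make up. A row lasts 1/12 s, in which the tool goes at most 41.7 mm and 7.16 degrees, less where a joint would pass 70% of its speed; a pose out of reach is approached as far as the arm can. A call with a gripper value outside its range is refused whole. The fingers move at their own pace and stop on an object; "force" is the grip in N (left out, the last holds). Time passes only in rows, so rows that repeat a pose let the fingers close. It gives the time, the measured TCP pose, the force and the opening at its end, in the units of the state.
- robot.read_state(): the state, without advancing time (a new reading comes with each control period).
- robot.snapshot(name): name is "scene" or "top" or "wrist"; returns a dict with "color" (480x640x3 uint8, red, green, blue), "range_z" (480x640 float32, mm along the optical axis (not along the pixel's ray), 0 where there is no reading), "intrinsics" (3x3 intrinsics, pixels), "rvec" (rotation vector, rad) and "tvec" (3), from world to camera coordinates, as OpenCV has them. Camera axes: x right, y down, z forward; pixel columns grow to the right and rows downward; lengths in mm; the calibration is good to about 2 mm. The wrist camera is an equidistant fisheye: a pixel r from the principal point sees the ray r / f radians off the axis. A picture is of the moment at which its call begins.
- robot.close_job(): hands the job in, once; it reports no verdict.
Trained networks look in a picture, given as the dict that the camera call returned (one of the last four; its "shot" number tells which), for a name from the list of things; names that differ only in an ending like _2 or _b are one class to them, and where a whole thing is asked for, a point or a joint stands for the part that bears it (a point fixed in the world has none). Each returns a list of dicts, best first, with "confidence" (0 to 1); they miss things now and then, are a little off and sometimes report something else, mostly with a low value. They report only what shows in the picture. A call takes as long as a camera call. They do not tell look-alikes from the thing itself.
- robot.look_for(picture, label): "bbox" ([left, top, width, height] in pixels, round what is visible of it).
The state is a dict: "clock": time; "q": joint angles; "qd": joint speeds; "joint_efforts": joint torques, N m; "eef_pos": TCP position; "tcp_rot": TCP orientation; "wrist_force": force on the tool from outside, world axes, zero at the start; "ft_torque": the same for the moment, N m; "gripper_width": opening from 0.0 (shut) to 1.0 (fully open).
Only numpy, scipy, OpenCV 4.12 (cv2) and the standard library are available. Lean on these libraries where they do the work, as an engineer would, in place of code of your own. Each camera call takes 0.05 s, during which the arm holds its last target.

## Working session

There is one attempt and no reset: what is moved stays moved. The work goes in short steps, Python scripts to look and compute and a tool call to move; the robot and the scene stay as the last step left them, time stands still between calls to the robot, and variables do not carry over. Pictures are saved under pics/ and viewed, and the job is handed in when it is done.

Besides the shell and the picture viewer there is one more tool, called as name([rows], argument=value, ...), one row to a line, values as JSON. jog_arm: Moves the arm, as the interface text tells. Its arguments: {"type":"object","properties":{"plan":{"type":"array","items":{"type":"array"}},"force":{"type":"number"}},"required":["plan"]}

```bash
mkdir -p pics; ls
cat > h.py <<'E'
import numpy as np, cv2
from bench import robot
def save(n,im): cv2.imwrite('pics/'+n,cv2.cvtColor(np.ascontiguousarray(im),cv2.COLOR_RGB2BGR))
def cam(p):
    R=cv2.Rodrigues(np.array(p['rvec'],float))[0];return R,np.array(p['tvec'],float).ravel(),np.array(p['intrinsics'],float)
def cloud(p):
    R,t,K=cam(p);z=p['range_z'].astype(float);v,u=np.mgrid[0:480,0:640]
    X=np.stack([(u-K[0,2])/K[0,0]*z,(v-K[1,2])/K[1,1]*z,z],-1)
    W=(X-t)@R; W[z<=0]=np.nan
    return W
E
python3 - <<'E'
from h import *
import pickle
s=robot.read_state();print(s)
for n in('scene','top'):
    p=robot.snapshot(n);save(n+'0.png',p['color']);pickle.dump(p,open(n+'0.pkl','wb'))
    for l in('bushing','small_bushing','rack','jig','wax_tin','sanding_block'):
        print(n,l,[(np.round(d['bbox']).tolist(),round(d['confidence'],2)) for d in robot.look_for(p,l)])
E
```

```text
pics
{'clock': 0.0, 'q': array([-1.23869919e+00,  9.18285197e-02,  1.23188521e+00, -1.31051653e-05,
        1.81979087e+00, -5.67036013e-02]), 'qd': array([-6.70309745e-06,  5.28890452e-04, -1.20668875e-03, -1.33112481e-03,
        9.18225864e-04, -1.52788854e-03]), 'joint_efforts': array([-2.92714667e-04, -4.46449184e+01, -4.06445181e+01,  6.98548369e-02,
        2.93050020e-02, -1.38158880e-04]), 'eef_pos': array([ 227.34212116, -554.93911814,  221.52542657]), 'tcp_rot': array([-5.71726258e-04,  8.30383856e-01, -5.57190935e-01, -7.66196069e-04]), 'wrist_force': array([-0.29370864,  0.82155378,  0.37733529]), 'ft_torque': array([ 0.01250406, -0.01186457,  0.00978779]), 'gripper_width': 1.0009835825582734}
scene bushing [([394.0, 238.0, 20.0, 23.0], 0.63), ([457.0, 201.0, 14.0, 22.0], 0.54), ([426.0, 215.0, 15.0, 14.0], 0.53)]
scene small_bushing []
scene rack [([378.0, 200.0, 72.0, 50.0], 0.73), ([211.0, 292.0, 64.0, 95.0], 0.73)]
scene jig [([211.0, 293.0, 62.0, 93.0], 0.97), ([426.0, 214.0, 16.0, 16.0], 0.35)]
scene wax_tin [([223.0, 214.0, 35.0, 34.0], 0.78)]
scene sanding_block [([141.0, 234.0, 74.0, 64.0], 0.66), ([427.0, 215.0, 14.0, 13.0], 0.43)]
top bushing [([358.0, 291.0, 15.0, 18.0], 0.72), ([172.0, 241.0, 65.0, 68.0], 0.62), ([399.0, 295.0, 18.0, 13.0], 0.48), ([437.0, 301.0, 15.0, 12.0], 0.46)]
top small_bushing []
top rack [([387.0, 252.0, 32.0, 64.0], 0.64)]
top jig [([182.0, 244.0, 55.0, 68.0], 0.72)]
top wax_tin [([260.0, 169.0, 29.0, 32.0], 0.79)]
top sanding_block [([186.0, 164.0, 58.0, 37.0], 0.84), ([178.0, 243.0, 58.0, 72.0], 0.72), ([397.0, 295.0, 18.0, 11.0], 0.25)]
```

View pics/scene0.png

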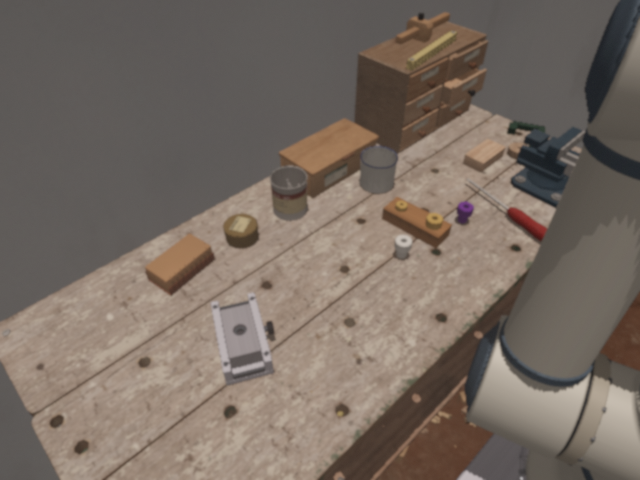

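View pics/top0.png

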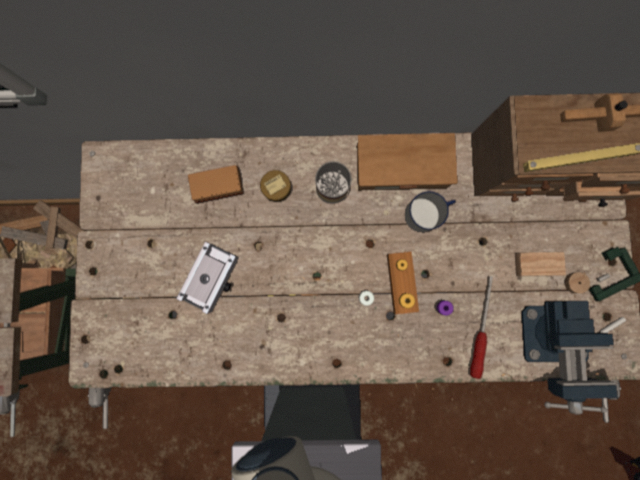

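The scene view shows the rack at about (417,220) and the jig at (241,336). In the top view the rack's brass bushings are at (402,265) and (407,300). The white look-alike is at (367,298), the purple one at (445,308), and the jig is at (207,278) with its bore dark. Next I'll crop and measure.

Run:
```python
from h import *
import pickle
p=pickle.load(open('top0.pkl','rb'));q=pickle.load(open('scene0.pkl','rb'))
a=cv2.resize(p['color'][240:325,345:460],(400,296),interpolation=cv2.INTER_CUBIC)
b=cv2.resize(p['color'][235:320,165:280],(400,296),interpolation=cv2.INTER_CUBIC)
c=cv2.resize(q['color'][190:265,375:476],(400,296),interpolation=cv2.INTER_CUBIC)
d=cv2.resize(q['color'][285:390,175:317],(400,296),interpolation=cv2.INTER_CUBIC)
save('crop0.png',np.vstack([np.hstack([a,b]),np.hstack([c,d])]))
for n,P,pts in(('top',p,[(402,265),(407,300),(367,298),(445,308),(403,282),(207,278),(205,265),(400,400-100)]),('scene',q,[(401,206),(434,220),(418,220),(240,329),(465,210)])):
    W=cloud(P);R,t,K=cam(P);print(n,'campos',-R.T@t,'f',K[0,0])
    for u,v in pts: print((u,v),np.round(np.nanmedian(W[v-1:v+2,u-1:u+2].reshape(-1,3),0),1))
def blob(W,lo,hi,zl,zh):
    m=(W[...,0]>lo[0])&(W[...,0]<hi[0])&(W[...,1]>lo[1])&(W[...,1]<hi[1])&(W[...,2]>zl)&(W[...,2]<zh);return W[m]
W=cloud(p)
# rack top
for name,c,r,zl,zh in (('rack',W[282,403],95,22,38),('jig',W[278,207],100,30,60)):
    m=(np.hypot(W[...,0]-c[0],W[...,1]-c[1])<r)&(W[...,2]>zl)&(W[...,2]<zh)
    X=W[m];rect=cv2.minAreaRect(X[:,:2].astype(np.float32));print(name,rect,len(X),np.median(X[:,2]))
m=(np.hypot(W[...,0]-W[282,403][0],W[...,1]-W[282,403][1])<95)&(W[...,2]>41)
n,L,st,ce=cv2.connectedComponentsWithStats(m.astype(np.uint8))
for i in range(1,n):
    X=W[L==i];print(i,st[i],X.mean(0),X.min(0),X.max(0))
```

```text
top campos [495.3499885  -33.8497462  971.87730917] f 436.61633188088064
(402, 265) [ 530.1 -214.1   31.6]
(407, 300) [ 454.7 -222.8   20.6]
(367, 298) [ 459.9 -138.     6.8]
(445, 308) [ 436.1 -304.    18.7]
(403, 282) [ 493.4 -213.7   30.9]
(207, 278) [509.8 211.8  13.6]
(205, 265) [537.1 208.4  45.7]
(400, 300) [ 456.1 -202.7   48.4]
scene campos [102.65462886 420.01197791 674.93329474] f 484.8576860757118
(401, 206) [ 525.4 -206.9   39.9]
(434, 220) [ 449.8 -214.5   47.7]
(418, 220) [ 482.  -209.    29.9]
(240, 329) [511.9 203.5  36.1]
(465, 210) [ 430.1 -290.4   38.5]
rack ((493.5771789550781, -207.54617309570312), (130.6350860595703, 170.9282684326172), 3.160701274871826) 1233 30.923070679945493
jig ((509.0086364746094, 200.7334747314453), (91.05653381347656, 135.16650390625), 63.06464767456055) 1836 43.022222267366516
1 [397 259   7   7  12] [ 537.22014487 -206.21429105   43.12189941] [ 529.58995548 -213.36451585   41.30426554] [ 542.09900449 -200.090932     45.33242584]
2 [405 260   2   2   2] [ 538.79687284 -218.40751839   42.39025001] [ 537.76506279 -219.6347826    41.33733
[... 2010 characters left out ...]
-144.70030823   41.10236298] [ 452.95955471 -130.0049158    44.54042831]
16 [439 304   1   4   4] [ 442.92708569 -285.26132639   41.41520069] [ 439.81717605 -285.40454045   41.24224642] [ 446.05012572 -285.06095082   41.64100912]
17 [442 306   1   3   3] [ 439.78730419 -290.99206671   42.89083635] [ 437.81009105 -291.29983072   42.01923159] [ 441.81874085 -290.44313828   44.53457877]
18 [439 309   2   1   2] [ 435.68949065 -285.71344876   42.41150545] [ 435.60792415 -287.02802173   41.41643065] [ 435.77105715 -284.3988758    43.40658026]
19 [440 311   1   1   1] [ 431.68416589 -285.91904094   44.80955482] [ 431.68416589 -285.91904094   44.80955482] [ 431.68416589 -285.91904094   44.80955482]
```

View pics/crop0.png

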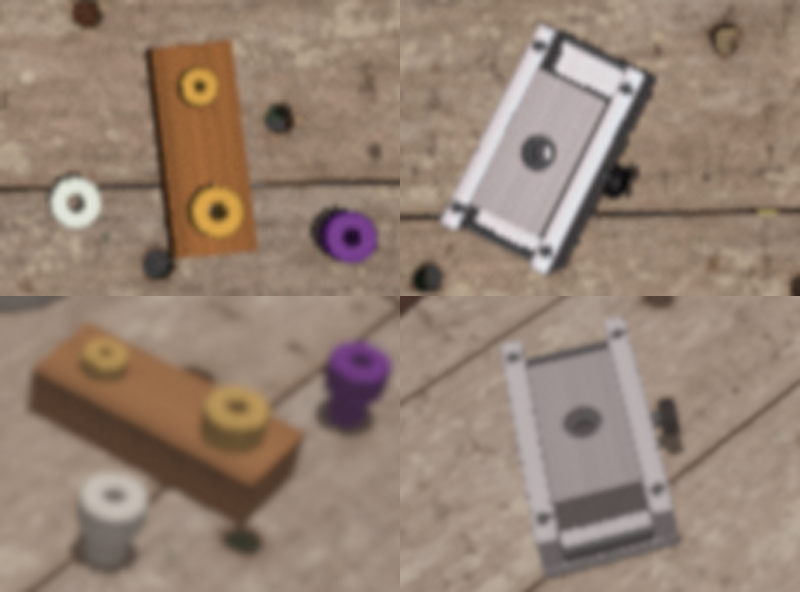

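In the top view, the larger of the two brass bushings in the rack is the near one at (407,300), about 50% wider than the one at (402,265). The white and purple ones are look-alikes standing on the bench. The crops confirm this. Next comes the wrist view and the target numbers.

```bash
cat >> h.py <<'E'
from scipy.spatial.transform import Rotation as Ro
def tool(s=None):
    s=s or robot.read_state();q=s['tcp_rot'];return np.array(s['eef_pos']),Ro.from_quat([q[1],q[2],q[3],q[0]])
def down(yaw): # tool x at yaw deg in world, z down
    c,n=np.cos(np.radians(yaw)),np.sin(np.radians(yaw));return Ro.from_matrix(np.array([[c,n,0],[n,-c,0],[0,0,-1]]))
def rel(pos,yaw):
    p,R=tool();T=down(yaw)
    print('shift m',np.round(R.inv().apply(np.array(pos)-p)/1000,4),'turn',np.round((R.inv()*T).as_rotvec(),4))
def info():
    s=robot.read_state();p,R=tool(s);x=R.apply([1,0,0]);print('t',round(s['clock'],2),'pos',np.round(p,2),'yaw',round(np.degrees(np.arctan2(x[1],x[0])),2),'F',np.round(s['wrist_force'],2),'T',np.round(s['ft_torque'],2),'g',round(s['gripper_width']*88,2),'z',np.round(R.apply([0,0,1]),4))
def wray(p,u,v):
    R,t,K=cam(p);x=(u-K[0,2])/K[0,0];y=(v-K[1,2])/K[1,1];th=np.hypot(x,y)
    d=np.array([x/th*np.sin(th),y/th*np.sin(th),np.cos(th)]) if th>0 else np.array([0,0,1.]);return R.T@d,-R.T@t
def watz(p,u,v,z):
    d,c=wray(p,u,v);return c+d*(z-c[2])/d[2]
def pinz(p,u,v,z):
    R,t,K=cam(p);d=R.T@np.array([(u-K[0,2])/K[0,0],(v-K[1,2])/K[1,1],1]);c=-R.T@t;return c+d*(z-c[2])/d[2]
E
python3 - <<'E'
from h import *
import pickle
p=pickle.load(open('top0.pkl','rb'));q=pickle.load(open('scene0.pkl','rb'))
print('bore top',pinz(p,204.7,278.7,44),'scene',pinz(q,175+182/2.817,285+(421-296)/2.817,44))
print('bush top',pinz(p,345+218/3.478,240+212/3.478,48),'scene',pinz(q,375+237/3.96,190+(406-296)/3.96,48))
w=robot.snapshot('wrist');save('wrist0.png',w['color']);pickle.dump(w,open('w0.pkl','wb'))
R,t,K=cam(w);c=-R.T@t;P,T=tool();print('cam in tool',T.inv().apply(c-P),'axes',np.round(T.inv().as_matrix()@R.T,3),K)
info()
b=pinz(p,345+218/3.478,240+212/3.478,48)
rel([b[0],b[1],180],-25)
E
```

```text
bore top [507.94789846 208.84543464  44.        ] scene [507.23333988 206.68343543  44.        ]
bush top [ 453.82720642 -218.65956728   48.        ] scene [ 452.84613163 -220.3769911    48.        ]
cam in tool [  -0.73050527  -66.30719312 -162.38832015] axes [[ 1.     0.001 -0.   ]
 [-0.001  0.97   0.243]
 [ 0.    -0.243  0.97 ]] [[371.64829954   0.         318.98023917]
 [  0.         371.64829954 237.47919204]
 [  0.           0.           1.        ]]
t 0.75 pos [ 227.45 -555.24  222.65] yaw -67.73 F [0.35 0.67 0.06] T [ 0.03 -0.05  0.01] g 88.0 z [ 0. -0. -1.]
shift m [-0.2257 -0.3371  0.0426] turn [ 0.000e+00 -1.000e-04 -7.457e-01]
```

View pics/wrist0.png

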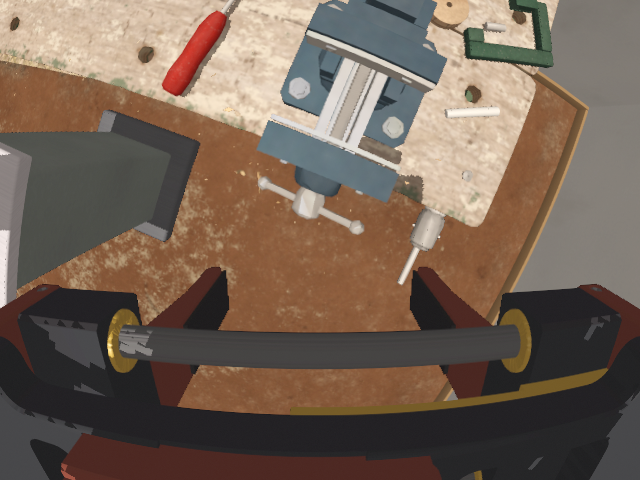

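The wrist view shows the vise ahead and the fingers at (215,290) and (425,290). I'll move over the bushing.

jog_arm([
  [[-0.01,-0.015,0],[0,0,-0.04],0.06],
  [[-0.03,-0.045,0],[0,0,-0.12],0.06],
  [[-0.05,-0.075,0],[0,0,-0.2],0.06],
  [[-0.07,-0.105,0.005],[0,0,-0.28],0.06],
  [[-0.092,-0.138,0.01],[0,0,-0.37],0.06],
  [[-0.115,-0.172,0.015],[0,0,-0.45],0.06],
  [[-0.137,-0.205,0.02],[0,0,-0.53],0.06],
  [[-0.16,-0.239,0.025],[0,0,-0.61],0.06],
  [[-0.182,-0.272,0.03],[0,0,-0.68],0.06],
  [[-0.2,-0.3,0.035],[0,0,-0.74],0.06],
])

```text
clock: 1.58
eef_pos: [430.3, -254.1, 187.8]
tcp_rot: [-0.0, 0.976, -0.217, 0.0]
wrist_force: [0.2, -0.8, 0.2]
gripper_width: 0.686
```

Run:
```python
from h import *
info();rel([453.5,-219.3,130],-25)
```

```text
t 1.58 pos [ 430.25 -254.09  187.78] yaw -25.07 F [ 0.23 -0.84  0.19] T [-0.05 -0.12 -0.02] g 60.39 z [ 1.e-03 -1.e-04 -1.e+00]
shift m [ 0.0063 -0.0413  0.0578] turn [-0.0003 -0.0009 -0.0013]
```

jog_arm([
  [[0.002,-0.012,0.018],[0,0,0],0.06],
  [[0.005,-0.032,0.045],[0,0,0],0.06],
  [[0.0063,-0.0413,0.058],[0,0,0],0.06],
  [[0.0063,-0.0413,0.058],[0,0,0],0.06],
])

```text
clock: 1.92
eef_pos: [451.7, -219.5, 125.8]
tcp_rot: [-0.001, 0.976, -0.218, -0.003]
wrist_force: [-0.1, -0.0, 0.4]
gripper_width: 0.685
```

Run:
```python
from h import *
import pickle
w=robot.snapshot('wrist');save('wrist1.png',w['color']);info()
pickle.dump((w,tool()),open('w1.pkl','wb'))
```

```text
t 1.97 pos [ 451.85 -220.99  128.02] yaw -25.23 F [-0.4   0.13  0.36] T [ 0.03 -0.   -0.05] g 60.17 z [-0.0034  0.0016 -1.    ]
```

View pics/wrist1.png

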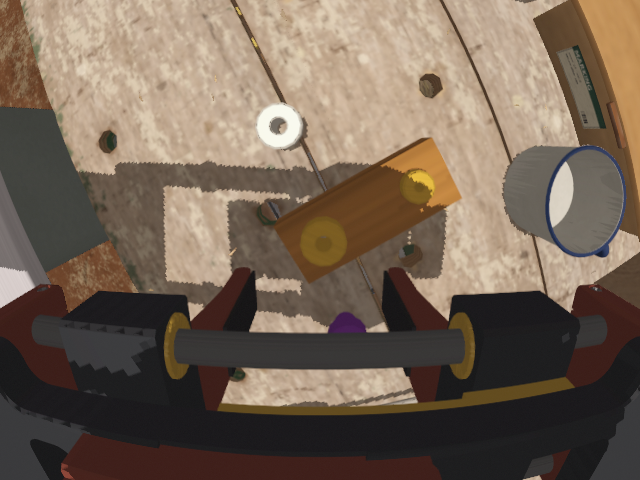

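The wrist view shows the larger bushing's head at (323,242), the small one at (417,187), and the white one at (280,126). I'll settle and fit it with the range image.

```bash
cat >> h.py <<'E'
def wcloud(p):
    R,t,K=cam(p);v,u=np.mgrid[0:480,0:640];x=(u-K[0,2])/K[0,0];y=(v-K[1,2])/K[1,1];th=np.hypot(x,y)+1e-9
    z=p['range_z'].astype(float);r=np.tan(th)*z
    X=np.stack([x/th*r,y/th*r,z],-1);W=(X-t)@R;W[z<=0]=np.nan;return W
E
python3 - <<'E'
from h import *
import pickle
robot.snapshot('wrist');w=robot.snapshot('wrist');P,T=tool();info()
pickle.dump((w,(P,T)),open('w1.pkl','wb'))
W=wcloud(w)
for u,v in((323,242),(315,230),(300,225),(417,187),(360,220)):print((u,v),np.round(W[v,u],1))
m=((W[...,2]>41)&(W[...,2]<60)).astype(np.uint8);m[:,:270]=0;m[:200]=0;m[290:]=0;m[:,385:]=0
n,L,st,ce=cv2.connectedComponentsWithStats(m);i=1+np.argmax(st[1:,4]);X=W[L==i];print(st[i],ce[i],X.mean(0))
c,r=cv2.minEnclosingCircle(X[:,:2].astype(np.float32));print(c,r,np.median(X[:,2]))
e=cv2.resize(w['color'][190:300,250:400],(800,586),interpolation=cv2.INTER_CUBIC);save('w1c.png',e)
E
```

```text
t 2.07 pos [ 452.56 -222.72  130.81] yaw -25.35 F [0.17 0.6  0.23] T [-0.07 -0.07  0.04] g 60.14 z [ 7.e-04 -1.e-03 -1.e+00]
(323, 242) [ 454.1 -223.5   37.3]
(315, 230) [ 453.9 -211.2   47.4]
(300, 225) [ 444.2 -206.1   33.4]
(417, 187) [ 530.4 -215.    40. ]
(360, 220) [ 484.5 -221.6   30.8]
[ 298  215   46   46 1510] [320.05827815 237.48675497] [ 454.74521995 -217.28694543   47.82730896]
(454.2264404296875, -218.06057739257812) 16.28685760498047 48.074227398351496
```

View pics/w1c.png

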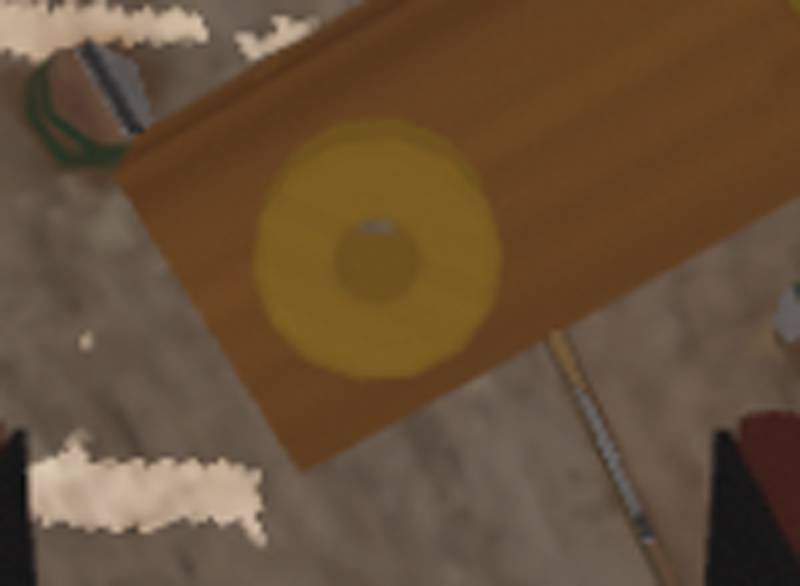

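jog_arm([
  [[0,0,0],[0,0,0],0.06],
  [[0,0,0],[0,0,0],0.06],
  [[0,0,0],[0,0,0],0.06],
])

```text
clock: 2.32
eef_pos: [452.7, -222.8, 130.9]
tcp_rot: [0.0, 0.976, -0.22, 0.001]
wrist_force: [-0.3, 0.9, 0.8]
gripper_width: 0.681
```

```bash
cat >> h.py <<'E'
def headfit(w,box,zc,dz=5):
    W=wcloud(w);u0,u1,v0,v1=box
    m=(np.abs(W[...,2]-zc)<dz).astype(np.uint8);k=np.zeros_like(m);k[v0:v1,u0:u1]=1;m&=k
    n,L,st,ce=cv2.connectedComponentsWithStats(m);i=1+np.argmax(st[1:,4])
    cs,_=cv2.findContours((L==i).astype(np.uint8),cv2.RETR_EXTERNAL,cv2.CHAIN_APPROX_NONE)
    c=max(cs,key=len)[:,0];Q=np.array([watz(w,u,v,zc)[:2] for u,v in c])
    A=np.c_[2*Q,np.ones(len(Q))];s=np.linalg.lstsq(A,(Q**2).sum(1),rcond=None)[0];return s[:2],np.sqrt(s[2]+s[0]**2+s[1]**2),ce[i]
E
python3 - <<'E'
from h import *
import pickle
info();w=robot.snapshot('wrist');P,T=tool();info()
pickle.dump((w,(P,T)),open('w1.pkl','wb'))
c,r,px=headfit(w,(270,385,200,290),48);print(c,r,px)
print('in tool',T.inv().apply(np.array([*c,48])-P))
R,t,K=cam(w);print('cam in tool',T.inv().apply(-R.T@t-P))
rel([*c,80],-25)
E
```

```text
t 2.32 pos [ 452.71 -222.8   130.86] yaw -25.4 F [-0.35  0.88  0.83] T [-0.02 -0.05  0.03] g 59.9 z [ 0.0016 -0.0011 -1.    ]
t 2.37 pos [ 452.66 -222.6   130.59] yaw -25.39 F [-0.23  0.42 -0.36] T [-0.01 -0.08 -0.01] g 59.92 z [ 1.3e-03 -8.0e-04 -1.0e+00]
[ 454.54528645 -217.57867565] 15.485476854221982 [318.53488372 236.7619699 ]
in tool [-0.57953461 -5.35847014 82.58772569]
cam in tool [  -0.50488865  -66.66393762 -162.64777815]
shift m [-0.0005 -0.0054  0.0506] turn [ 0.0002 -0.0015 -0.0068]
```

jog_arm([
  [[0,-0.002,0.015],[0,0,0],0.06],
  [[-0.0005,-0.0054,0.04],[0,0,0],0.06],
  [[-0.0005,-0.0054,0.065],[0,0,0],0.06],
  [[-0.0005,-0.0054,0.085],[0,0,0],0.06],
  [[-0.0005,-0.0054,0.095],[0,0,0],0.06],
  [[-0.0005,-0.0054,0.0975],[0,0,0],0.06],
  [[-0.0005,-0.0054,0.0975],[0,0,0],0.06],
  [[-0.0005,-0.0054,0.0975],[0,0,0],0.06],
  [[-0.0005,-0.0054,0.0975],[0,0,0],0.06],
])

```text
clock: 3.12
eef_pos: [455.3, -217.3, 33.8]
tcp_rot: [0.0, 0.976, -0.219, 0.001]
wrist_force: [0.9, 0.5, -0.3]
gripper_width: 0.681
```

Run:
```python
from h import *
info();w=robot.snapshot('wrist');save('wrist2.png',w['color'][100:400,150:500])
```

```text
t 3.12 pos [ 455.29 -217.25   33.77] yaw -25.33 F [ 0.95  0.54 -0.29] T [-0.04 -0.04  0.08] g 59.96 z [ 0.0022 -0.0012 -1.    ]
```

View pics/wrist2.png

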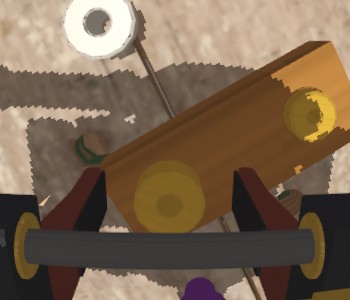

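The bushing head at (168,198) in the crop is centred between the fingers. I'll close lightly and regrip at 90° so it's centred on both axes.

jog_arm([
  [[0,0,0],[0,0,0],0.02],
  [[0,0,0],[0,0,0],0.02],
  [[0,0,0],[0,0,0],0.02],
  [[0,0,0],[0,0,0],0.02],
  [[0,0,0],[0,0,0],0.02],
  [[0,0,0],[0,0,0],0.02],
], force=8)

```text
clock: 3.67
eef_pos: [454.5, -216.7, 32.2]
tcp_rot: [0.0, 0.976, -0.219, 0.0]
wrist_force: [0.8, 0.2, 0.0]
gripper_width: 0.362
```

Run:
```python
from h import *
info()
```

```text
t 3.67 pos [ 454.53 -216.73   32.22] yaw -25.32 F [0.76 0.22 0.01] T [-0.05 -0.11  0.02] g 31.85 z [ 2.e-04 -1.e-04 -1.e+00]
```

jog_arm([
  [[0,0,0],[0,0,0],0.06],
  [[0,0,0],[0,0,0],0.06],
  [[0,0,0],[0,0,0],0.06],
  [[0,0,0],[0,0,-0.1],0.06],
  [[0,0,0],[0,0,-0.22],0.06],
  [[0,0,0],[0,0,-0.34],0.06],
  [[0,0,0],[0,0,-0.46],0.06],
  [[0,0,0],[0,0,-0.58],0.06],
  [[0,0,0],[0,0,-0.7],0.06],
  [[0,0,0],[0,0,-0.78],0.06],
])

```text
clock: 4.5
eef_pos: [454.4, -216.7, 32.1]
tcp_rot: [-0.0, 0.985, 0.171, -0.0]
wrist_force: [-0.1, -0.3, -0.2]
gripper_width: 0.683
```

jog_arm([
  [[0,0,0],[0,0,-0.12],0.06],
  [[0,0,0],[0,0,-0.24],0.06],
  [[0,0,0],[0,0,-0.36],0.06],
  [[0,0,0],[0,0,-0.48],0.06],
  [[0,0,0],[0,0,-0.6],0.06],
  [[0,0,0],[0,0,-0.72],0.06],
  [[0,0,0],[0,0,-0.79],0.06],
  [[0,0,0],[0,0,-0.79],0.06],
  [[0,0,0],[0,0,-0.79],0.06],
])

```text
clock: 5.25
eef_pos: [454.4, -216.7, 32.1]
tcp_rot: [-0.0, 0.846, 0.534, -0.0]
wrist_force: [-0.9, -0.9, -0.5]
gripper_width: 0.682
```

Run:
```python
from h import *
info()
```

```text
t 5.25 pos [ 454.41 -216.68   32.08] yaw 64.49 F [-0.85 -0.89 -0.48] T [-0.   -0.16 -0.  ] g 60.04 z [-1.e-04  1.e-04 -1.e+00]
```

jog_arm([
  [[0,0,-0.0005],[0,0,0],0.02],
  [[0,0,-0.001],[0,0,0],0.02],
  [[0,0,-0.001],[0,0,0],0.02],
  [[0,0,-0.001],[0,0,0],0.02],
  [[0,0,-0.001],[0,0,0],0.02],
  [[0,0,-0.001],[0,0,0],0.02],
], force=55)

```text
clock: 5.75
eef_pos: [454.4, -216.9, 33.2]
tcp_rot: [0.0, 0.845, 0.534, -0.0]
wrist_force: [0.4, -0.9, -0.2]
gripper_width: 0.352
```

jog_arm([
  [[0,0,-0.004],[0,0,0],0.02],
  [[0,0,-0.014],[0,0,0],0.02],
  [[0,0,-0.03],[0,0,0],0.02],
  [[0,0,-0.055],[0,0,0],0.02],
  [[0,0,-0.085],[0,0,0],0.02],
  [[0,0,-0.105],[0,0,0],0.02],
  [[0,0,-0.11],[0,0,0],0.02],
  [[0,0,-0.11],[0,0,0],0.02],
])

```text
clock: 6.42
eef_pos: [455.4, -217.0, 145.6]
tcp_rot: [0.002, 0.845, 0.535, 0.001]
wrist_force: [0.1, -0.3, -1.0]
gripper_width: 0.351
```

Run:
```python
from h import *
info();w=robot.snapshot('wrist');save('wrist3.png',w['color'])
rel([508,208,180],-25);rel([508,208,180],65)
```

```text
t 6.42 pos [ 455.38 -216.96  145.6 ] yaw 64.64 F [ 0.11 -0.34 -1.03] T [-0.02 -0.11  0.  ] g 30.92 z [ 0.0037 -0.0016 -1.    ]
shift m [ 0.4065 -0.1337 -0.0366] turn [ 5.0000e-04 -8.0000e-04  1.5644e+00]
shift m [ 0.4065 -0.1337 -0.0366] turn [ 0.0008 -0.0002 -0.0064]
```

View pics/wrist3.png

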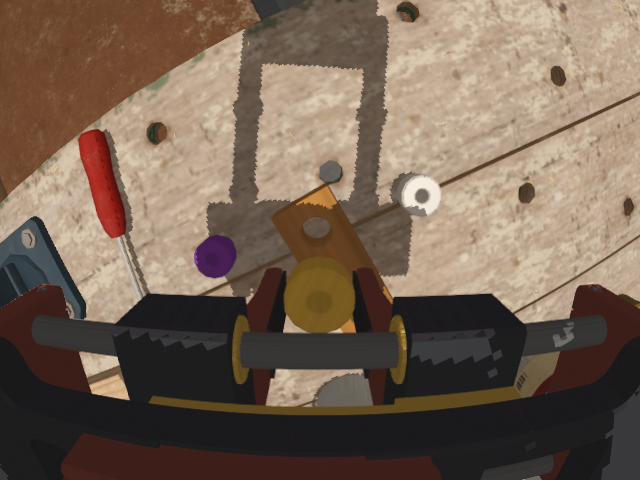

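The bushing is held, its head at (320,293) and the rack hole empty at (318,228). I'll move so the bore shows ahead of the held bushing.

jog_arm([
  [[0.015,-0.003,0],[0,0,0],0.02],
  [[0.05,-0.01,0],[0,0,0],0.02],
  [[0.09,-0.019,0],[0,0,0],0.02],
  [[0.13,-0.027,0],[0,0,0],0.02],
  [[0.17,-0.035,0],[0,0,0],0.02],
  [[0.21,-0.044,0],[0,0,0],0.02],
  [[0.25,-0.052,0],[0,0,0],0.02],
  [[0.29,-0.06,0],[0,0,0],0.02],
  [[0.33,-0.069,0.005],[0,0,0],0.02],
  [[0.365,-0.076,0.01],[0,0,0],0.02],
])

```text
clock: 7.3
eef_pos: [541.2, 148.3, 130.7]
tcp_rot: [-0.001, 0.845, 0.535, -0.001]
wrist_force: [-1.0, -0.7, -1.4]
gripper_width: 0.351
```

jog_arm([
  [[0.025,-0.005,0.005],[0,0,0],0.02],
  [[0.038,-0.008,0.007],[0,0,0],0.02],
  [[0.042,-0.009,0.008],[0,0,0],0.02],
  [[0.042,-0.009,0.008],[0,0,0],0.02],
  [[0.042,-0.009,0.008],[0,0,0],0.02],
  [[0.042,-0.009,0.008],[0,0,0],0.02],
])

```text
clock: 7.8
eef_pos: [552.1, 185.9, 125.3]
tcp_rot: [0.0, 0.846, 0.534, -0.0]
wrist_force: [0.4, 0.9, -1.7]
gripper_width: 0.348
```

Run:
```python
from h import *
import pickle
info();w=robot.snapshot('wrist');info();P,T=tool();save('wrist4.png',w['color']);pickle.dump((w,(P,T)),open('w4.pkl','wb'))
```

```text
t 7.8 pos [552.09 185.93 125.29] yaw 64.53 F [ 0.44  0.88 -1.75] T [ 0.   -0.15 -0.02] g 30.64 z [ 1.e-04 -5.e-04 -1.e+00]
t 7.85 pos [552.19 185.97 125.56] yaw 64.52 F [ 0.45 -0.05 -0.27] T [ 0.01 -0.07 -0.01] g 30.71 z [ 5.e-04 -2.e-04 -1.e+00]
```

View pics/wrist4.png

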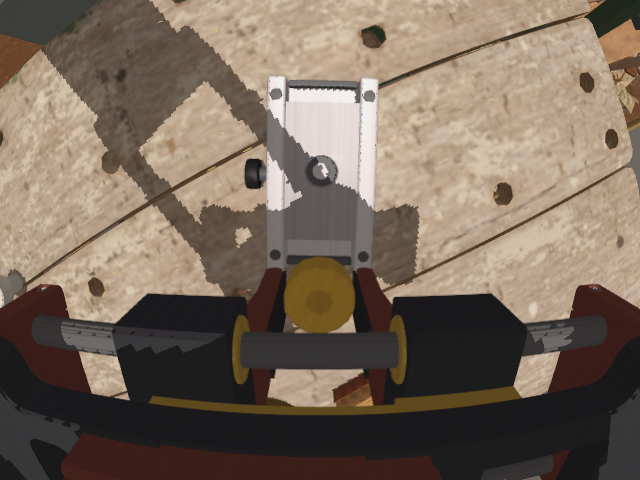

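Run:
```python
from h import *
import pickle
w,(P,T)=pickle.load(open('w4.pkl','rb'))
g=w['color'][140:202,280:362];save('w4c.png',cv2.resize(g,(794,600),interpolation=cv2.INTER_CUBIC))
W=wcloud(w);print(np.nanmedian(W[140:155,300:345,2]),W[171,321])
b=watz(w,321,171,44);print(b,T.inv().apply(b-P))
```

```text
44.3927715329078 [509.66651221 208.52653964  11.99599353]
[507.59799041 209.29809606  44.        ] [  1.87437942 -50.33230513  81.52877513]
```

View pics/w4c.png

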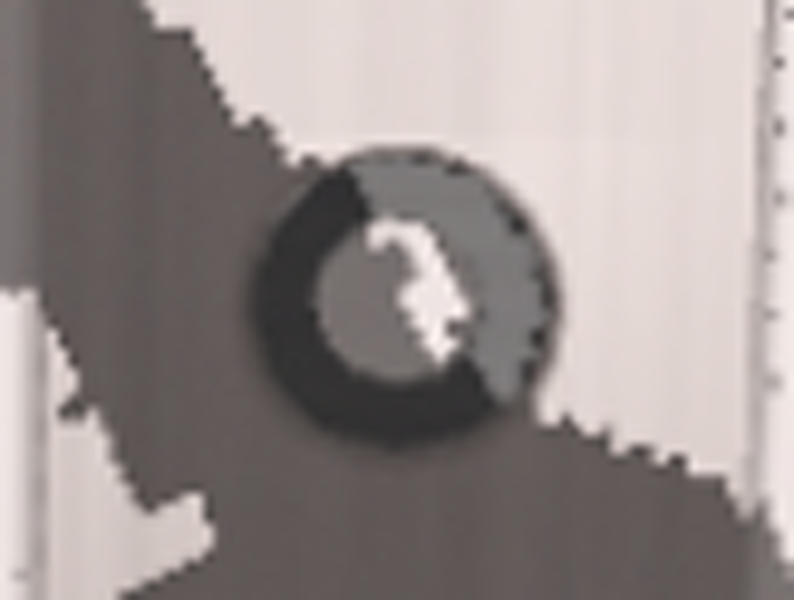

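Run:
```python
from h import *
import pickle
w,(P,T)=pickle.load(open('w4.pkl','rb'))
b=watz(w,321.6,170.3,44.2);bt=T.inv().apply(b-P);print(b,bt)
zt=P[2]+14.8
W=wcloud(w)
m=(np.abs(W[...,2]-zt)<3).astype(np.uint8);m[:250]=0;m[335:]=0;m[:,:280]=0;m[:,360:]=0
n,L,st,ce=cv2.connectedComponentsWithStats(m);i=1+np.argmax(st[1:,4]);print(st[i],np.nanmedian(W[L==i][:,2])-P[2])
cs,_=cv2.findContours((L==i).astype(np.uint8),cv2.RETR_EXTERNAL,cv2.CHAIN_APPROX_NONE)
c=max(cs,key=len)[:,0];c=c[c[:,1]<318]
Q=np.array([T.inv().apply(watz(w,u,v,zt)-P)[:2] for u,v in c])
from scipy.optimize import least_squares
r=least_squares(lambda p:np.hypot(Q[:,0]-p[0],Q[:,1]-p[1])-p[2],[0,0,16],loss='soft_l1',f_scale=.3);print('head in tool',r.x)
tgt=P+T.apply(bt-[.33,.63,0]);print('target',tgt)
tgt2=P+T.apply(bt-[r.x[0],r.x[1],0]);print('alt',tgt2)
save('w4h.png',cv2.resize(w['color'][245:345,260:380],(720,600),interpolation=cv2.INTER_CUBIC))
```

```text
[507.3367556  209.85438328  44.2       ] [  2.26418875 -50.80733153  81.32853102]
[ 280  266   80   66 3474] 14.721765241327361
head in tool [ 0.60137578 -1.10391634 16.06577999]
target [506.62606767 209.82750341  44.19963026]
alt [508.07459132 208.83660029  44.20058376]
```

View pics/w4h.png

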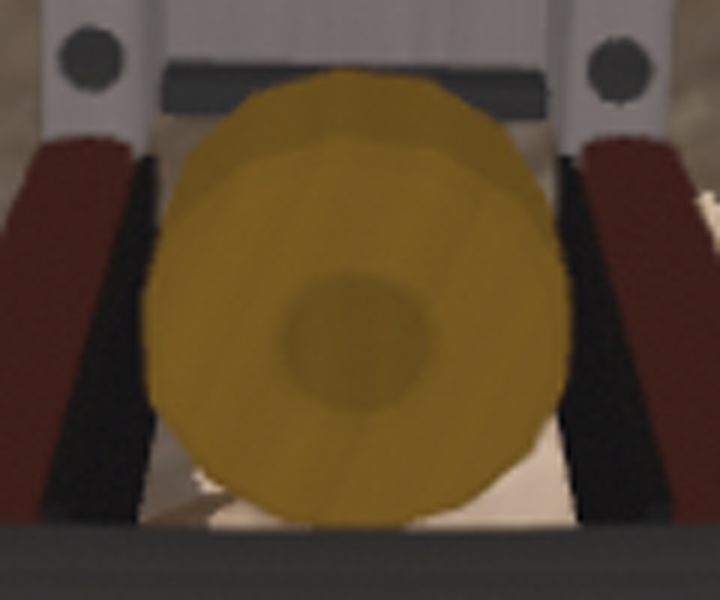

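Run:
```python
from h import *
import pickle
w,(P,T)=pickle.load(open('w4.pkl','rb'))
f=lambda u,v,z:T.inv().apply(watz(w,u,v,P[2]+z)-P)
for u,v in((319.1,267.6),(319.1,332.4),(283.8,298),(354.6,298),(319.3,301.6)):print(u,v,np.round(f(u,v,14.8),2))
```

```text
319.1 267.6 [  0.59 -16.8  -14.81]
319.1 332.4 [  0.63  14.01 -14.79]
283.8 298 [-14.63  -2.84 -14.8 ]
354.6 298 [ 15.94  -2.86 -14.8 ]
319.3 301.6 [  0.7   -1.23 -14.8 ]
```

Camera and grip-based estimates differ by about 1.7 mm, only along jig x. The midpoint (507.3, 209.3) is within the nose's 1.7 mm capture range of both.

Run:
```python
from h import *
info();rel([507.3,209.3,80],64.5)
```

```text
t 7.85 pos [552.19 185.97 125.56] yaw 64.52 F [ 0.45 -0.05 -0.27] T [ 0.01 -0.07 -0.01] g 30.71 z [ 5.e-04 -2.e-04 -1.e+00]
shift m [ 0.0017 -0.0506  0.0455] turn [ 0.0006 -0.0001  0.0003]
```

jog_arm([
  [[0.0005,-0.01,0.005],[0,0,0],0.02],
  [[0.001,-0.03,0.02],[0,0,0],0.02],
  [[0.0017,-0.045,0.035],[0,0,0],0.02],
  [[0.0017,-0.0506,0.043],[0,0,0],0.02],
  [[0.0017,-0.0506,0.0455],[0,0,0],0.02],
  [[0.0017,-0.0506,0.0455],[0,0,0],0.02],
  [[0.0017,-0.0506,0.0455],[0,0,0],0.02],
  [[0.0017,-0.0506,0.0455],[0,0,0],0.02],
])

```text
clock: 8.52
eef_pos: [508.2, 210.3, 80.9]
tcp_rot: [0.0, 0.845, 0.534, 0.001]
wrist_force: [0.5, -0.6, -2.4]
gripper_width: 0.354
```

Run:
```python
from h import *
info();rel([507.3,209.3,66],64.5)
for n in('scene','top'):
    p=robot.snapshot(n);save(n+'5.png',cv2.resize(p['color'][250:380,170:330] if n=='scene' else p['color'][225:325,145:268],(640,520),interpolation=cv2.INTER_CUBIC))
info()
```

```text
t 8.52 pos [508.25 210.28  80.87] yaw 64.58 F [ 0.48 -0.59 -2.43] T [ 0.05 -0.09 -0.01] g 31.14 z [ 2.e-03  4.e-04 -1.e+00]
shift m [-0.0013 -0.0005  0.0149] turn [ 0.0016 -0.0012  0.0013]
t 8.62 pos [507.98 210.46  80.58] yaw 64.59 F [ 0.29 -0.23 -1.68] T [ 0.07 -0.17  0.  ] g 31.05 z [ 1.5e-03  4.0e-04 -1.0e+00]
```

View pics/scene5.png

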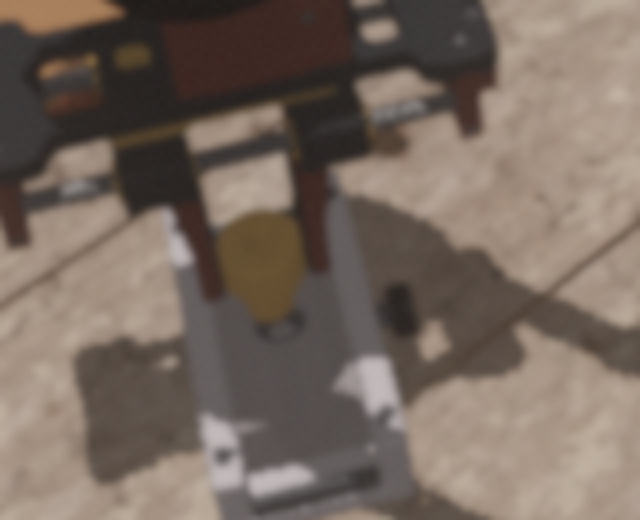

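The scene view shows the bushing upright just above the bore at (278,322) in the crop. I'll correct about 1 mm and descend gently.

jog_arm([
  [[-0.0013,-0.0002,0.001],[0,0,0],0.02],
  [[-0.0013,-0.0002,0.004],[0,0,0],0.02],
  [[-0.0013,-0.0002,0.007],[0,0,0],0.02],
  [[-0.0013,-0.0002,0.0095],[0,0,0],0.02],
  [[-0.0013,-0.0002,0.011],[0,0,0],0.02],
  [[-0.0013,-0.0002,0.012],[0,0,0],0.02],
  [[-0.0013,-0.0002,0.0127],[0,0,0],0.02],
  [[-0.0013,-0.0002,0.0135],[0,0,0],0.02],
])

```text
clock: 9.28
eef_pos: [507.0, 209.4, 68.2]
tcp_rot: [0.001, 0.845, 0.535, 0.001]
wrist_force: [-2.4, -2.9, 10.4]
gripper_width: 0.352
```

Run:
```python
from h import *
info()
```

```text
t 9.28 pos [506.98 209.42  68.22] yaw 64.62 F [-2.41 -2.92 10.4 ] T [-0.53  0.45  0.05] g 30.98 z [ 2.3e-03 -1.0e-04 -1.0e+00]
```

Contact came at TCP z = 68.2 with the reaction pointing along tool −x, meaning the nose is on the bore edge. I'll step that way under light pressure.

jog_arm([
  [[0,0,-0.0006],[0,0,0],0.02],
  [[-0.0005,0,-0.0006],[0,0,0],0.02],
  [[-0.001,0,-0.0006],[0,0,0],0.02],
  [[-0.001,0,-0.0006],[0,0,0],0.02],
])

```text
clock: 9.62
eef_pos: [506.3, 208.7, 66.7]
tcp_rot: [0.0, 0.845, 0.535, 0.001]
wrist_force: [3.1, 1.2, -0.6]
gripper_width: 0.353
```

Run:
```python
from h import *
info()
```

```text
t 9.62 pos [506.3  208.73  66.7 ] yaw 64.63 F [ 3.12  1.18 -0.59] T [ 0.01 -0.68 -0.  ] g 31.05 z [ 1.e-03  3.e-04 -1.e+00]
```

It dropped in: z = 66.7 with no vertical force. The side reaction now points to tool +x/+y, so I'll nudge that way and keep descending.

jog_arm([
  [[0.0002,0.0003,0.0005],[0,0,0],0.02],
  [[0.0003,0.0006,0.0015],[0,0,0],0.02],
  [[0.0003,0.0006,0.0025],[0,0,0],0.02],
  [[0.0003,0.0006,0.0025],[0,0,0],0.02],
])

```text
clock: 9.95
eef_pos: [506.7, 208.7, 64.0]
tcp_rot: [0.0, 0.845, 0.535, 0.0]
wrist_force: [3.6, 0.1, -1.2]
gripper_width: 0.349
```

Run:
```python
from h import *
info()
```

```text
t 9.95 pos [506.72 208.67  64.03] yaw 64.63 F [ 3.61  0.14 -1.2 ] T [-0.08 -0.77  0.  ] g 30.67 z [ 3.e-04 -1.e-04 -1.e+00]
```

jog_arm([
  [[0.0001,0.0004,0],[0,0,0],0.02],
  [[0.0002,0.0007,0.0005],[0,0,0],0.02],
  [[0.0002,0.0007,0.0012],[0,0,0],0.02],
  [[0.0002,0.0007,0.0012],[0,0,0],0.02],
])

```text
clock: 10.28
eef_pos: [507.1, 208.5, 63.0]
tcp_rot: [-0.0, 0.845, 0.535, -0.0]
wrist_force: [2.0, -0.7, 0.9]
gripper_width: 0.348
```

Run:
```python
from h import *
info()
```

```text
t 10.28 pos [507.12 208.54  63.02] yaw 64.63 F [ 2.   -0.66  0.87] T [-0.15 -0.29  0.06] g 30.65 z [-5.e-04 -1.e-04 -1.e+00]
```

jog_arm([
  [[0,0.0003,0.0005],[0,0,0],0.02],
  [[0,0.0005,0.0015],[0,0,0],0.02],
  [[0,0.0005,0.0025],[0,0,0],0.02],
  [[0,0.0005,0.0035],[0,0,0],0.02],
  [[0,0.0005,0.0035],[0,0,0],0.02],
], force=60)

```text
clock: 10.7
eef_pos: [507.5, 208.5, 61.7]
tcp_rot: [-0.0, 0.845, 0.535, 0.0]
wrist_force: [-4.6, -2.9, 10.7]
gripper_width: 0.349
```

Run:
```python
from h import *
info()
```

```text
t 10.7 pos [507.52 208.46  61.68] yaw 64.64 F [-4.55 -2.93 10.67] T [-0.49  0.75  0.01] g 30.74 z [ 3.e-04  3.e-04 -1.e+00]
```

The ring is reached at about 7.4 mm depth with ~11 N. I'll press on in steps with a small side correction.

jog_arm([
  [[-0.0003,-0.0002,0.0005],[0,0,0],0.02],
  [[-0.0005,-0.0004,0.0012],[0,0,0],0.02],
  [[-0.0005,-0.0004,0.002],[0,0,0],0.02],
  [[-0.0005,-0.0004,0.0028],[0,0,0],0.02],
  [[-0.0005,-0.0004,0.0035],[0,0,0],0.02],
])

```text
clock: 11.12
eef_pos: [507.5, 208.4, 58.8]
tcp_rot: [0.0, 0.845, 0.535, 0.001]
wrist_force: [-3.8, -2.1, 12.5]
gripper_width: 0.349
```

Run:
```python
from h import *
info()
```

```text
t 11.12 pos [507.5  208.42  58.84] yaw 64.64 F [-3.81 -2.1  12.51] T [-0.34  0.64 -0.  ] g 30.72 z [ 1.9e-03  9.0e-04 -1.0e+00]
```

jog_arm([
  [[-0.0002,-0.0002,0.0008],[0,0,0],0.02],
  [[-0.0004,-0.0004,0.0016],[0,0,0],0.02],
  [[-0.0004,-0.0004,0.0024],[0,0,0],0.02],
  [[-0.0004,-0.0004,0.0032],[0,0,0],0.02],
  [[-0.0004,-0.0004,0.004],[0,0,0],0.02],
  [[-0.0004,-0.0004,0.0048],[0,0,0],0.02],
])

```text
clock: 11.62
eef_pos: [507.4, 208.4, 54.4]
tcp_rot: [0.0, 0.845, 0.535, 0.002]
wrist_force: [-2.9, -0.8, 13.1]
gripper_width: 0.354
```

Run:
```python
from h import *
info()
```

```text
t 11.62 pos [507.4  208.41  54.37] yaw 64.64 F [-2.88 -0.79 13.07] T [-0.28  0.53 -0.04] g 31.16 z [ 0.003   0.0014 -1.    ]
```

jog_arm([
  [[-0.0001,-0.0002,0.0008],[0,0,0],0.02],
  [[-0.0002,-0.0004,0.0016],[0,0,0],0.02],
  [[-0.0002,-0.0004,0.0024],[0,0,0],0.02],
  [[-0.0002,-0.0004,0.0032],[0,0,0],0.02],
  [[-0.0002,-0.0004,0.004],[0,0,0],0.02],
])

```text
clock: 12.03
eef_pos: [507.4, 208.4, 50.7]
tcp_rot: [0.0, 0.845, 0.535, 0.002]
wrist_force: [-2.7, -1.0, 14.3]
gripper_width: 0.352
```

Run:
```python
from h import *
info();w=robot.snapshot('wrist');save('wrist6.png',cv2.resize(w['color'][200:345,220:420],(800,580)))
p=robot.snapshot('scene');save('scene6.png',cv2.resize(p['color'][270:370,170:310],(784,560),interpolation=cv2.INTER_CUBIC))
W=wcloud(w);print(np.nanmedian(W[290:305,312:326,2]),np.nanmedian(W[275:282,300:340,2]),np.nanmedian(W[282:315,295:305,2])); info()
```

```text
t 12.03 pos [507.37 208.4   50.69] yaw 64.63 F [-2.73 -1.02 14.33] T [-0.28  0.35  0.08] g 30.98 z [ 0.004   0.0015 -1.    ]
49.411734788173646 65.85204887283732 65.91342308685952
t 12.13 pos [507.35 208.43  50.51] yaw 64.64 F [-1.55 -0.78 12.76] T [-0.28  0.25 -0.03] g 30.66 z [ 0.0039  0.0015 -1.    ]
```

View pics/wrist6.png

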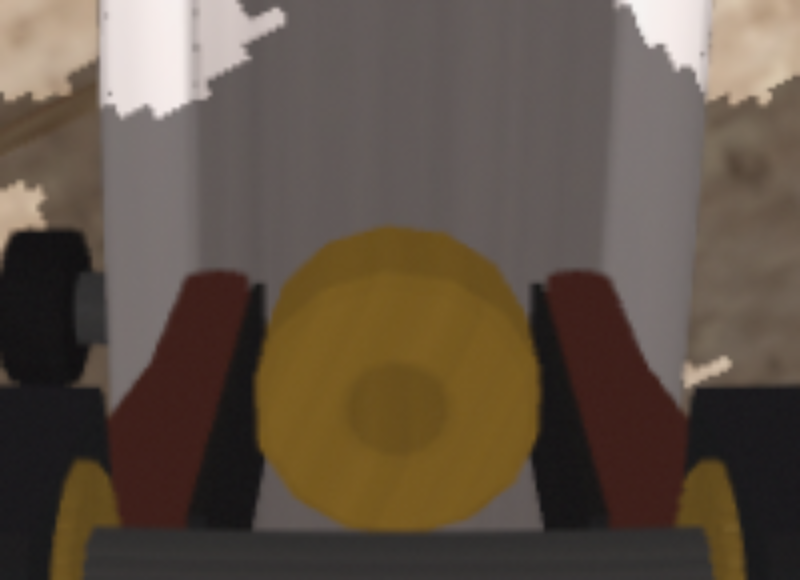

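View pics/scene6.png

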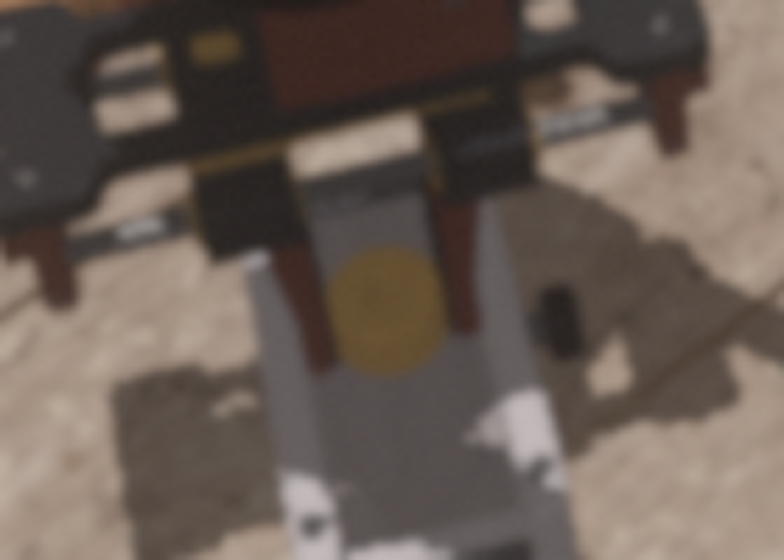

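The head is seated squarely in the pads, centred on the bore, its top about 65.9 mm. That leaves about 3.5 mm to go.

jog_arm([
  [[0,-0.0001,0.0008],[0,0,0],0.02],
  [[-0.0001,-0.0002,0.0016],[0,0,0],0.02],
  [[-0.0001,-0.0002,0.0024],[0,0,0],0.02],
  [[-0.0001,-0.0002,0.0031],[0,0,0],0.02],
])

```text
clock: 12.47
eef_pos: [507.4, 208.4, 47.7]
tcp_rot: [0.001, 0.845, 0.535, 0.002]
wrist_force: [-2.2, -2.7, 14.4]
gripper_width: 0.351
```

Run:
```python
from h import *
info()
```

```text
t 12.47 pos [507.36 208.42  47.71] yaw 64.63 F [-2.24 -2.69 14.39] T [-0.25  0.3   0.02] g 30.9 z [ 0.0045  0.0016 -1.    ]
```

Still about 14 N and not hard yet, so I'll take small steps.

jog_arm([
  [[0,0,0.0004],[0,0,0],0.02],
  [[0,0,0.0008],[0,0,0],0.02],
  [[0,0,0.0012],[0,0,0],0.02],
])

```text
clock: 12.72
eef_pos: [507.4, 208.4, 47.1]
tcp_rot: [0.001, 0.845, 0.535, 0.002]
wrist_force: [-4.8, -2.1, 19.3]
gripper_width: 0.35
```

Run:
```python
from h import *
info()
```

```text
t 12.72 pos [507.36 208.41  47.12] yaw 64.64 F [-4.82 -2.08 19.3 ] T [-0.5   0.7   0.03] g 30.78 z [ 0.0046  0.0016 -1.    ]
```

jog_arm([
  [[0,0,0.0004],[0,0,0],0.02],
  [[0,0,0.0008],[0,0,0],0.02],
  [[0,0,0.0011],[0,0,0],0.02],
  [[0,0,0.0011],[0,0,0],0.02],
])

```text
clock: 13.05
eef_pos: [507.4, 208.4, 47.1]
tcp_rot: [0.001, 0.845, 0.535, 0.003]
wrist_force: [-5.2, -2.6, 21.1]
gripper_width: 0.349
```

Run:
```python
from h import *
info()
```

```text
t 13.05 pos [507.39 208.43  47.07] yaw 64.64 F [-5.24 -2.58 21.14] T [-0.54  1.   -0.06] g 30.7 z [ 0.005   0.0017 -1.    ]
```

jog_arm([
  [[-0.0003,-0.0003,0.0005],[0,0,0],0.02],
  [[-0.0004,-0.0004,0.001],[0,0,0],0.02],
  [[-0.0004,-0.0004,0.0014],[0,0,0],0.02],
  [[-0.0004,-0.0004,0.0014],[0,0,0],0.02],
])

```text
clock: 13.38
eef_pos: [507.4, 208.4, 47.0]
tcp_rot: [0.001, 0.845, 0.535, 0.003]
wrist_force: [-7.5, -3.9, 27.7]
gripper_width: 0.353
```

Run:
```python
from h import *
info()
```

```text
t 13.38 pos [507.4  208.43  47.05] yaw 64.64 F [-7.53 -3.86 27.72] T [-0.71  1.21 -0.02] g 31.03 z [ 0.0067  0.0022 -1.    ]
```

Resistance turned hard: z held at 47.05 (predicted flush 47.1) as the force rose from 19 to 28 N. I'll unload, open and lift clear.

jog_arm([
  [[0.0003,0.0003,-0.001],[0,0,0],0.02],
  [[0.0004,0.0004,-0.0018],[0,0,0],0.02],
  [[0.0004,0.0004,-0.0022],[0,0,0],0.02],
  [[0.0004,0.0004,-0.0022],[0,0,0],0.06],
  [[0.0004,0.0004,-0.0022],[0,0,0],0.06],
  [[0.0004,0.0004,-0.0022],[0,0,0],0.06],
  [[0.0004,0.0004,-0.0022],[0,0,0],0.06],
])

```text
clock: 13.97
eef_pos: [506.3, 208.6, 43.3]
tcp_rot: [-0.0, 0.845, 0.535, 0.001]
wrist_force: [-0.5, -0.0, 0.5]
gripper_width: 0.61
```

jog_arm([
  [[0,0,-0.005],[0,0,0],0.06],
  [[0,0,-0.02],[0,0,0],0.06],
  [[0,0,-0.045],[0,0,0],0.06],
  [[0,0.02,-0.07],[0,0,0],0.06],
  [[0,0.04,-0.08],[0,0,0],0.06],
  [[0,0.05,-0.08],[0,0,0],0.06],
  [[0,0.05,-0.08],[0,0,0],0.06],
  [[0,0.05,-0.08],[0,0,0],0.06],
  [[0,0.05,-0.08],[0,0,0],0.06],
])

```text
clock: 14.72
eef_pos: [549.6, 186.5, 120.4]
tcp_rot: [-0.001, 0.845, 0.535, -0.002]
wrist_force: [0.6, -0.5, 0.3]
gripper_width: 0.683
```

Run:
```python
from h import *
info();w=robot.snapshot('wrist');save('wrist7.png',w['color'])
W=wcloud(w);
import pickle;pickle.dump(w,open('w7.pkl','wb'))
p=robot.snapshot('scene');save('scene7.png',p['color'])
m=(W[...,2]>52)&(W[...,2]<75)&(np.hypot(W[...,0]-507,W[...,1]-209)<25);X=W[m];print(len(X),X.mean(0),np.percentile(X[:,2],[10,50,90]))
A=np.c_[X[:,:2],np.ones(len(X))];g=np.abs(X[:,2]-np.median(X[:,2]))<1.5;print('tilt',np.linalg.lstsq(A[g],X[g,2],rcond=None)[0][:2])
m=(W[...,2]>42)&(W[...,2]<47)&(np.hypot(W[...,0]-507,W[...,1]-209)<45);print('face',np.median(W[m][:,2]))
```

```text
t 14.72 pos [549.61 186.52 120.37] yaw 64.63 F [ 0.6  -0.5   0.34] T [ 0.07 -0.2  -0.04] g 60.07 z [-4.1e-03 -7.0e-04 -1.0e+00]
1941 [507.05333715 209.3653054   62.04863372] [61.00251365 62.1571608  63.13929916]
tilt [-0.00062226  0.00189262]
face 44.35354192759476
```

View pics/wrist7.png

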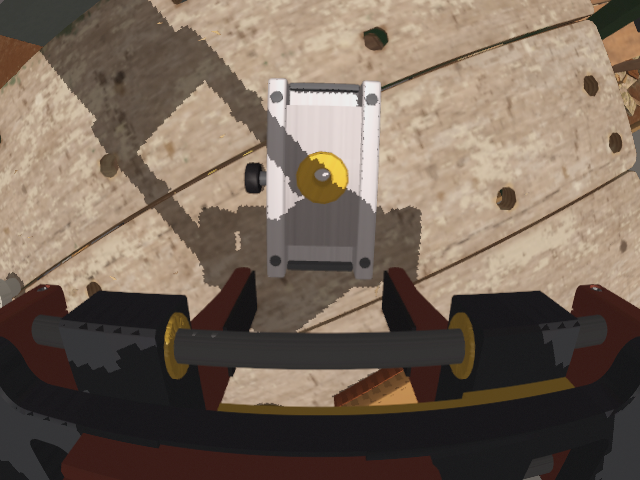

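View pics/scene7.png

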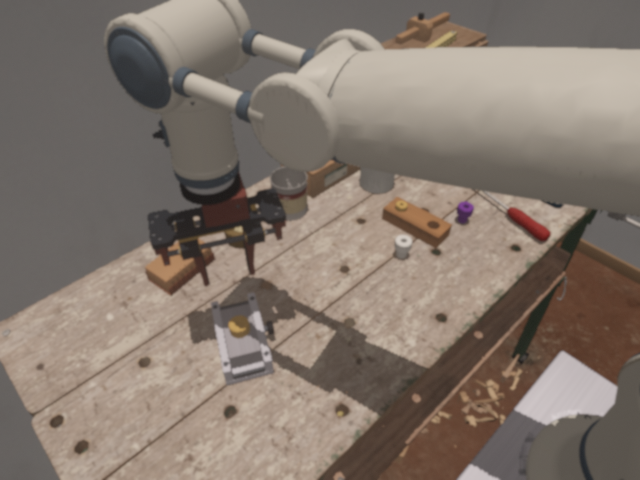

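In the wrist view the head at (322,177) sits level on the carriage. Its top is 62.1 mm against a face at 44.35 mm, so 17.8 of 18 mm, flush within noise. In the scene view the small bushing, tin and block haven't moved.

Run:
```python
from h import *
p=robot.snapshot('top')
for l in('wax_tin','sanding_block'): print(l,[(np.round(d['bbox']).tolist(),round(d['confidence'],2)) for d in robot.look_for(p,l)][:1])
info();print(robot.close_job())
```

```text
wax_tin [([260.0, 168.0, 30.0, 33.0], 0.82)]
sanding_block [([187.0, 166.0, 58.0, 35.0], 0.9)]
t 14.97 pos [550.49 186.75 122.16] yaw 64.66 F [ 1.2   0.34 -0.78] T [ 0.06 -0.1  -0.  ] g 60.12 z [-8.e-04 -1.e-04 -1.e+00]
the job is handed in; nothing more can be done
None
```

The larger brass bushing is out of the rack and pressed into the carriage bore until its shoulder met the face. I handed the job in at about 15 s with the gripper open and well clear.

**Seating:** The nose met the ring about 7.4 mm down and drove it at 12–14 N. Resistance then turned hard at the predicted flush height, and the tool stayed there as the push rose from 19 to 28 N, the highest I read and below the 50 N limit.

**Last checks:** The head top measures 62.1 mm and the carriage face 44.35 mm. That is 17.8 mm of the 18 mm head, flush within measurement noise, and the head is level to about 2 mrad. The wax tin and sanding block are where they were to within 2 pixels. By eye, the small bushing and the two look-alikes also appear unmoved.

**Disagreements:**
- The two bore estimates differed by about 1.7 mm, so the nose first touched the bore edge at about 10 N. I felt it in with a 1 mm side step.
- When the jaws opened, the tool sprang down about 4 mm, from 47 to 43.3 mm. The fingertips may have brushed the carriage face; the force read under 1 N just afterwards.

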